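# Deburr the bore edge of a slotted tube

## Task

Take the hand deburrer out of its wooden block and run its sprung cone cutter round the inner edge of the upright slotted tube: start just clockwise of the slot, go clockwise (seen from above) right round to the other side of the slot, and keep the cutter gently but steadily pressed on the edge, with no lifting off on the way. Then stand the deburrer back fully down in the hole it came from and leave the other things alone.

Things in the scene. Friction and masses are not known exactly. Their poses are not given: they have to be found in the camera images.
- clamp: the holder of the work, fixed to the bench: plywood baseboard 150 (x) x 200 (y) x 18 mm and two hardwood jaws, up to 62 mm high, bolted round an upright steel tube (outside diameter 84, bore 72, wall 6 mm; rim 120 mm above the bench). Origin: underside of the board, on the tube's axis; z up. A saw slot, 16 mm wide, runs 46 mm down from the rim on the -x side (roughly towards the robot)
- bore (a point): centre of the tube's open upper end: on its axis, at rim height; axes as the clamp. The edge to deburr is the inner edge of this rim (radius 36 mm)
- rim_1 (a point): point 1 of 7 along the inner rim edge (radius 36 mm, at rim height), 30 degrees clockwise from the slot seen from above
- rim_2 (a point): point 2 of 7 along the inner rim edge (radius 36 mm, at rim height), 80 degrees clockwise from the slot seen from above
- rim_3 (a point): point 3 of 7 along the inner rim edge (radius 36 mm, at rim height), 130 degrees clockwise from the slot seen from above
- rim_4 (a point): point 4 of 7 along the inner rim edge (radius 36 mm, at rim height), 180 degrees clockwise from the slot seen from above
- rim_5 (a point): point 5 of 7 along the inner rim edge (radius 36 mm, at rim height), 230 degrees clockwise from the slot seen from above
- rim_6 (a point): point 6 of 7 along the inner rim edge (radius 36 mm, at rim height), 280 degrees clockwise from the slot seen from above
- rim_7 (a point): point 7 of 7 along the inner rim edge (radius 36 mm, at rim height), 330 degrees clockwise from the slot seen from above
- tool_block: hardwood tool block, 74 (x) x 170 (y) x 64 mm high, fixed to the bench, with three upright through holes in a row along y: the widest one (diameter 32 mm) in the middle holds the deburrer, the two smaller ones are empty. Origin: underside, below the middle hole
- block_hole (a point): centre of the mouth of the block's wide middle hole, 64 mm above the bench
- handle (a point): the hand deburrer, 126 mm long, 180 g, upright in the tool block: this point is the middle of its octagonal wooden handle (34 mm across flats, 68 mm long, free of the block), on the tool's axis, 40 mm above the underside of the brass collar (diameter 42, 6 mm thick) that rests on the block's top, and 92 mm above the cutter's point; z up along the tool
- tip (a point): the point of the cutter, on the tool's axis: a 90 degree steel cone (45 degree flanks, 13 mm high, diameter 26 mm at its top), point down, on a sprung shank below the collar. It works with its flank, point inside the bore, and all round alike, so the tool need not turn about its own axis
- cutter (a joint): travel of the sprung cutter along the tool's axis, in m: 0 = right out, 0.012 = pushed in to the stop. The spring pushes with 1.5 N at 0 and 4.5 N at 0.012; beyond the stop it is rigid
- inner_tube: loose plain steel tube standing on the bench, diameter 69 mm, 150 mm high, no slot: it will later slide into the slotted tube; origin at the centre of its underside
- mallet: loose wooden mallet lying on the bench, 276 mm long, 66 mm high; origin under its middle
- tin_dish: loose round tin dish, diameter 109 mm, 36 mm high; origin at the centre of its underside
Mind the look-alikes: they are no part of the job. Leave any turquoise look-alike of the part that bears handle alone.

How it is judged:
By the outcome, as a careful person would: the job done as asked, in the order asked, and still so for the second after the job is handed in, with the robot touching nothing.
It also fails if it takes over 64 s, if anything falls off the work surface, if the arm or the gripper's body presses on something with over 40 N, if the wrist force passes 120 N, or if a joint passes its speed limit or range.

## Robot

A 6-joint arm with a two-finger parallel gripper is mounted at the origin on a cart in front of the work surface, level with it; the furniture and walls round the work are solid. World frame = base frame: x ahead of the robot, y to its left, z up, the work surface at z = 0. Lengths are in m, angles in degrees, forces in N, time in s.
With the tool pointing down it reaches from about 0.375 to 0.9 m from the base axis. Payload 3.1 kg.
Tool frame: the origin (TCP) lies on the centre line of the jaws, within the pads' length; the fingertips stand 25 mm ahead of it and the grasp point (between the pads) lies 6 mm ahead of it; y points along the fingers, x is the direction in which the jaws open and shut, and the axes are right-handed (so a half turn about y gives the same grasp; the last joint's range is limited). The gripper opens to 87 mm and grips with 3 to 60 N. Pads are 19 mm wide; open, the fingers measure 117 mm over their backs; the gripper's body (75 mm by 190 mm) begins 51 mm behind the grasp point.
Start: joints at [-74.742, 30.224, 82.088, -0, 67.689, -10.227], TCP at [0.269, -0.564, 0.248] pointing down, gripper open.
Joint ranges: [-176.69, 176.69], [-43.24, 126.21], [12.49, 139.97], [-82, 262], [0, 151.66], [-163.58, 163.58]. Speed limits (degrees/s): [159.86, 159.86, 180, 180, 180, 180].

## Interface

Orientations are given as a 3x3 rotation matrix whose columns are the frame's x, y, z axes.
In Python, from rig import * gives the robot as it stands.
- The arm moves only by the tool play_rows, never from a script. Its argument "commands" is a list of rows, each a list of 2 entries, a list of its own where there are three numbers: the shift along the world's x, y, z in m, then the turn, a rotation vector about the world's x, y, z in rad. A call has 1 to 10 rows; each row is the pose to reach, as a shift and turn from the pose commanded when the call began; what a row does not reach only later rows make up. A row lasts 1/8 s, in which the tool goes at most 62.5 mm and 10.7 degrees, less where a joint would pass 70% of its speed; a pose out of reach is approached as far as the arm can. A call with a gripper value outside its range is refused whole. "gripper" is the finger opening in m, from 0 to 0.087, set as the call begins (left out, the last holds). The fingers move at their own pace and stop on an object; the grip force is fixed at half the most. Time passes only in rows, so rows that repeat a pose let the fingers close. It gives the time, the measured TCP pose, the force and the opening at its end, in the units of the state.
- read_state(): the state, without advancing time (a new reading comes with each control period).
- capture(name): name is "scene" or "top"; returns a dict with "frame" (384x512x3 uint8, red, green, blue), "depth" (384x512 float32, m along the optical axis (not along the pixel's ray), 0 where there is no reading), "mtx" (3x3 intrinsics, pixels), "cam_to_world" (4x4, takes a point from camera to world coordinates). Camera axes: x right, y down, z forward; pixel columns grow to the right and rows downward; lengths in m; the calibration is good to about 2 mm. A picture is of the moment at which its call begins.
- hand_in(): hands the job in, once; it reports no verdict.
The state is a dict: "time_s": time; "joint_positions": joint angles; "qvel": joint speeds; "tau": joint torques, N m; "position": TCP position; "tcp_rot": TCP orientation; "force": force on the tool from outside, world axes, zero at the start; "moment": the same for the moment, N m; "opening": opening from 0.0 (shut) to 1.0 (fully open).
Only numpy, scipy, OpenCV 4.12 (cv2) and the standard library are available. Lean on these libraries where they do the work, as an engineer would, in place of code of your own. Each camera call takes 0.05 s, during which the arm holds its last target. There are 200 camera calls.

## Working session

There is one attempt and no reset: what is moved stays moved. The work goes in short steps, Python scripts to look and compute and a tool call to move; the robot and the scene stay as the last step left them, time stands still between calls to the robot, and variables do not carry over. Pictures are saved under pics/ and viewed, about 8 in all and at most 12, crops included, and the job is handed in when it is done.

Besides the shell and the picture viewer there is one more tool, called as name(argument=value, ...) on one line, values as JSON. play_rows: Moves the arm, as the interface text tells. Its arguments: {"type":"object","properties":{"commands":{"type":"array"},"gripper":{"type":"number"}},"required":["commands"]}

```bash
mkdir -p pics; ls
cat > h.py <<'E'
from rig import *
import numpy as np, cv2
def snap(c):
    d=capture(c); np.savez(f'{c}.npz',**d); return d
def pts(d):
    z=d['depth']; v,u=np.mgrid[:z.shape[0],:z.shape[1]]; K=d['mtx']
    P=np.stack([(u-K[0,2])/K[0,0]*z,(v-K[1,2])/K[1,1]*z,z],-1)
    T=d['cam_to_world']; return P@T[:3,:3].T+T[:3,3]
E
python3 - <<'E'
from h import *
for c in('scene','top'):
    d=snap(c); cv2.imwrite(f'pics/{c}0.png',d['frame'][:,:,::-1])
    print(c,d['cam_to_world'].round(3).tolist(),d['mtx'].round(1).tolist())
s=read_state(); print({k:np.round(v,3).tolist() for k,v in s.items()})
a=np.hstack([])
E
```

```text
pics
scene [[0.995, 0.034, -0.098, 0.624], [0.102, -0.517, 0.85, -1.33], [-0.022, -0.855, -0.518, 0.883], [0.0, 0.0, 0.0, 1.0]] [[434.2, 0.0, 261.1], [0.0, 434.2, 184.7], [0.0, 0.0, 1.0]]
top [[0.322, -0.844, 0.43, -0.242], [-0.947, -0.284, 0.151, -0.323], [-0.006, -0.456, -0.89, 1.612], [0.0, 0.0, 0.0, 1.0]] [[408.3, 0.0, 255.0], [0.0, 408.3, 190.9], [0.0, 0.0, 1.0]]
{'time_s': 0.1, 'joint_positions': [-74.743, 30.272, 82.15, -0.001, 67.689, -10.228], 'qvel': [0.047, -0.08, -0.121, 0.019, -0.052, 0.085], 'tau': [-0.0, -44.099, -17.715, 0.064, 0.053, -0.0], 'position': [0.269, -0.564, 0.247], 'tcp_rot': [[0.43, -0.001, 0.903], [-0.903, 0.002, 0.43], [-0.002, -1.0, 0.0]], 'force': [-0.456, 0.49, -0.355], 'moment': [-0.022, 0.028, -0.047], 'opening': 1.002}Traceback (most recent call last):
  File "<stdin>", line 6, in <module>
    return _nx.concatenate(arrs, 1, dtype=dtype, casting=casting)
           ~~~~~~~~~~~~~~~^^^^^^^^^^^^^^^^^^^^^^^^^^^^^^^^^^^^^^^
ValueError: need at least one array to concatenate
```

View pics/scene0.png

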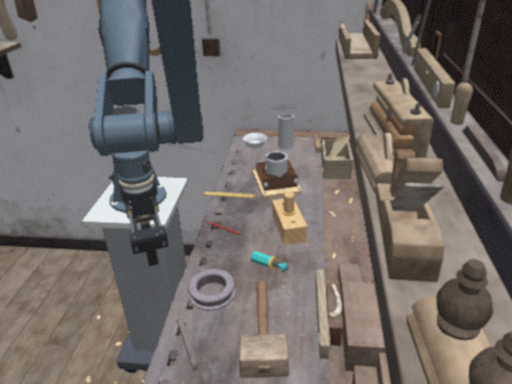

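View pics/top0.png

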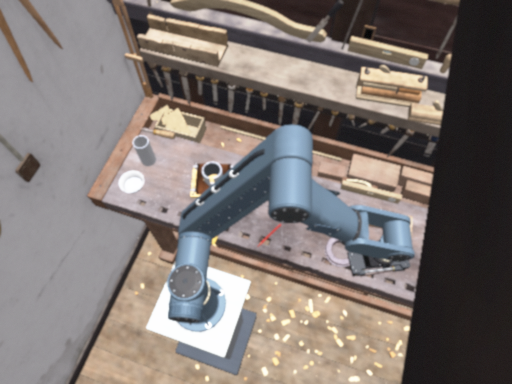

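Scene view: the deburrer stands in the block at about (290,203), the slotted tube in the clamp at (276,162), and a turquoise look-alike lies at (268,261). In the top view the arm hides the block. I'll measure from the depth image.

Run:
```python
from h import *
d=np.load('scene.npz'); P=pts(d); f=d['frame']
c=cv2.resize(f[140:260,230:340],None,fx=5,fy=5,interpolation=cv2.INTER_CUBIC); cv2.imwrite('pics/crop1.png',c[:,:,::-1])
for v,u in [(200,290),(203,290),(197,290),(212,290),(220,290),(215,282),(235,293),(158,276),(165,276),(180,276),(155,276),(225,260)]: print(v,u,P[v,u].round(3))
```

```text
200 290 [ 0.581 -0.167  0.122]
203 290 [ 0.581 -0.164  0.108]
197 290 [ 0.581 -0.17   0.135]
212 290 [ 0.582 -0.169  0.076]
220 290 [ 0.583 -0.196  0.064]
215 282 [ 0.556 -0.17   0.064]
235 293 [ 0.595 -0.236  0.035]
158 276 [0.511 0.172 0.093]
165 276 [0.517 0.094 0.105]
180 276 [0.519 0.06  0.059]
155 276 [0.511 0.177 0.104]
225 260 [ 0.479 -0.144  0.001]
```

View pics/crop1.png

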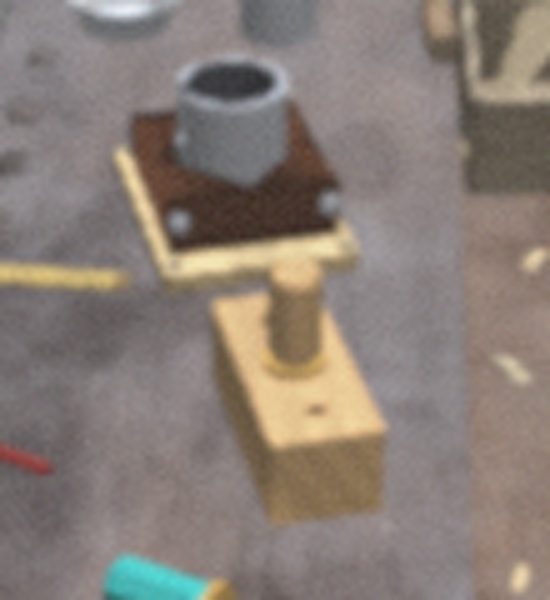

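```bash
cat >> h.py <<'E'
from scipy.optimize import least_squares
def fitc(q,x0,r=None):
    g=(lambda p:np.hypot(*(q-p[:2]).T)-(r or p[2]))
    s=least_squares(g,list(x0)+([] if r else [.03]),loss='soft_l1',f_scale=.001); return s.x.round(4),np.std(s.fun).round(4)
E
python3 - <<'E'
from h import *
d=np.load('scene.npz'); P=pts(d).reshape(-1,3); P=P[np.isfinite(P).all(1)]
def box(a,b): return P[((P>a)&(P<b)).all(1)]
def yaw(q,name):
    r=cv2.minAreaRect((q[:,:2]*1000).astype(np.float32)); print(name,len(q),r)
h=box([.54,-.2,.08],[.62,-.12,.13]); print('handle',len(h),fitc(h[:,:2],(.58,-.15),.0175))
print('handle top',box([.54,-.2,.08],[.62,-.12,.2])[:,2].max())
t=box([.5,-.3,.058],[.7,-.03,.067]); yaw(t,'block')
o=box([.44,.02,.075],[.6,.2,.112]); 
rim=box([.42,.0,.1165],[.6,.2,.1245]);print('rim',len(rim),fitc(rim[:,:2],(.515,.13)),rim[:,2].max())
o=box([.42,.0,.07],[.6,.125,.11]); print('outer',len(o),fitc(o[:,:2],(.515,.13),.042))
yaw(box([.38,.0,.013],[.65,.26,.022]),'board')
yaw(box([.38,.0,.03],[.65,.26,.066]),'jaw')
E
```

```text
handle 140 (array([ 0.5771, -0.1519]), np.float64(0.0022))
handle top 0.1412092216896107
block 459 ((577.0379028320312, -154.2371063232422), (74.84532165527344, 174.44985961914062), 17.348224639892578)
rim 80 (array([0.5159, 0.1343, 0.0389]), np.float64(0.0032)) 0.12394006353683373
outer 186 (array([0.515 , 0.1384]), np.float64(0.0025))
board 275 ((515.693115234375, 134.46336364746094), (151.29806518554688, 205.27688598632812), 16.729652404785156)
jaw 652 ((512.0140380859375, 142.85687255859375), (139.36947631835938, 180.56320190429688), 16.70461082458496)
```

play_rows(commands=[[[0.03,0.04,0],[0,0,-0.015]],[[0.062,0.082,0],[0,0,-0.03]],[[0.093,0.123,0],[0,0,-0.045]],[[0.124,0.164,0],[0,0,-0.06]],[[0.155,0.206,0],[0,0,-0.075]],[[0.186,0.247,0],[0,0,-0.09]],[[0.217,0.288,0],[0,0,-0.105]],[[0.248,0.33,0],[0,0,-0.12]],[[0.28,0.371,0],[0,0,-0.135]],[[0.308,0.411,0],[0,0,-0.143]]], gripper=0.087)

```text
time_s: 1.35
position: [0.5777, -0.1515, 0.2471]
tcp_rot: [[0.297, -0.001, 0.955], [-0.955, 0.0, 0.297], [-0.0, -1.0, -0.0]]
force: [0.9, -0.0, 0.4]
opening: 0.998
```

play_rows(commands=[[[0,0,0],[0,0,0]],[[0,0,0],[0,0,0]]])

```text
time_s: 1.6
position: [0.5764, -0.1532, 0.2471]
tcp_rot: [[0.298, -0.001, 0.955], [-0.955, -0.0, 0.298], [-0.0, -1.0, -0.001]]
force: [-0.3, -0.2, -1.0]
opening: 1.001
```

Run:
```python
from h import *
s=read_state(); print({k:np.round(s[k],4).tolist() for k in('time_s','position','tcp_rot','joint_positions','force')})
d=snap('scene'); e=snap('top')
a=cv2.resize(d['frame'][110:270,200:360],(560,560)); cv2.imwrite('pics/c2.png',a[:,:,::-1])
P=np.vstack([pts(d).reshape(-1,3),pts(e).reshape(-1,3)])
def box(a,b): return P[((P>a)&(P<b)).all(1)]
for n,Q in(('s',pts(d).reshape(-1,3)),('t',pts(e).reshape(-1,3))):
    P=Q
    h=box([.54,-.2,.08],[.62,-.11,.13]); print(n,'handle',len(h),fitc(h[:,:2],(.58,-.15),.0175) if len(h) else '')
    r=box([.42,.0,.1165],[.6,.2,.1245]);print('rim',len(r),fitc(r[:,:2],(.515,.13)) if len(r) else '')
    o=box([.42,.0,.07],[.6,.24,.112]); o=o[np.hypot(o[:,0]-.515,o[:,1]-.137)>.039]; print('outer',len(o),fitc(o[:,:2],(.515,.13),.042) if len(o) else '')
    i=box([.42,.0,.07],[.6,.24,.112]); i=i[np.hypot(i[:,0]-.515,i[:,1]-.137)<.039]; print('inner',len(i),fitc(i[:,:2],(.515,.13),.036) if len(i) else '')
```

```text
{'time_s': 1.6, 'position': [0.5764, -0.1532, 0.2471], 'tcp_rot': [[0.2979, -0.0013, 0.9546], [-0.9546, -0.0001, 0.2979], [-0.0003, -1.0, -0.0013]], 'joint_positions': [-25.5905, 28.0632, 86.299, -0.0407, 65.7043, 47.0943], 'force': [-0.2914, -0.1595, -1.0041]}
s handle 146 (array([ 0.5768, -0.1522]), np.float64(0.002))
rim 61 (array([0.5172, 0.1353, 0.0405]), np.float64(0.0037))
outer 172 (array([0.5157, 0.1376]), np.float64(0.0018))
inner 99 (array([0.5143, 0.1361]), np.float64(0.0021))
t handle 47 (array([ 0.5806, -0.1529]), np.float64(0.0018))
rim 46 (array([0.5171, 0.1361, 0.039 ]), np.float64(0.0023))
outer 94 (array([0.515 , 0.1368]), np.float64(0.008))
inner 88 (array([0.5157, 0.1368]), np.float64(0.0014))
```

View pics/c2.png

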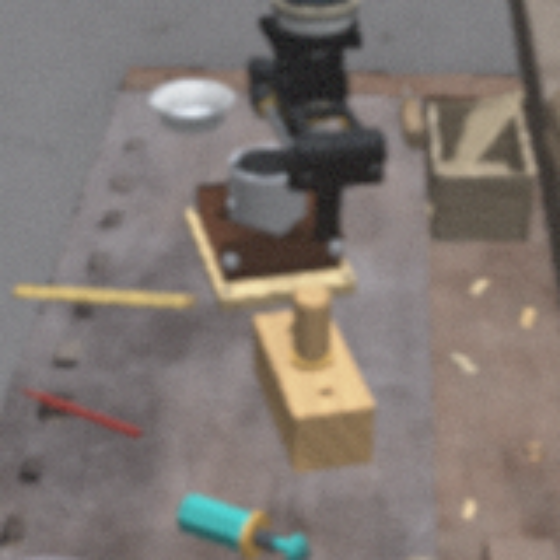

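Crop: the handle stands at crop pixel (312,330), with the open gripper behind and above it, clear of everything. The deburrer is at about (0.578, -0.153) and the bore at about (0.5155, 0.137). Next I go down and grip.

play_rows(commands=[[[0.0015,0,-0.03],[0,0,0]],[[0.0015,0,-0.065],[0,0,0]],[[0.0015,0,-0.095],[0,0,0]],[[0.0015,0,-0.12],[0,0,0]],[[0.0015,0,-0.134],[0,0,0]],[[0.0015,0,-0.134],[0,0,0]]])

```text
time_s: 2.45
position: [0.5776, -0.1538, 0.1128]
tcp_rot: [[0.296, -0.002, 0.955], [-0.955, 0.001, 0.296], [-0.001, -1.0, -0.001]]
force: [0.4, -0.5, 0.0]
opening: 1.0
```

play_rows(commands=[[[0,0,0],[0,0,0]],[[0,0,0],[0,0,0]],[[0,0,0],[0,0,0]],[[0,0,0],[0,0,0]],[[0,0,0],[0,0,0]],[[0,0,0],[0,0,0]],[[0,0,0],[0,0,0]],[[0,0,0],[0,0,0]]], gripper=0.02)

```text
time_s: 3.45
position: [0.5783, -0.1529, 0.1135]
tcp_rot: [[0.297, -0.0, 0.955], [-0.955, 0.0, 0.297], [-0.0, -1.0, -0.0]]
force: [-0.7, 0.5, 0.4]
opening: 0.391
```

Opening is 34 mm, which means across the flats, and the side force is about zero. Now I lift.

play_rows(commands=[[[0,0,0.01],[0,0,0]],[[0,0,0.03],[0,0,0]],[[0,0,0.055],[0,0,0]],[[0,0,0.08],[0,0,0]],[[0,0,0.105],[0,0,0]],[[0,0,0.13],[0,0,0]],[[0,0,0.15],[0,0,0]],[[0,0,0.15],[0,0,0]],[[0,0,0.15],[0,0,0]]])

```text
time_s: 4.58
position: [0.5778, -0.1529, 0.2628]
tcp_rot: [[0.297, -0.001, 0.955], [-0.955, 0.001, 0.297], [-0.001, -1.0, -0.001]]
force: [0.0, 0.0, -1.7]
opening: 0.392
```

Run:
```python
from h import *
s=read_state(); print({k:np.round(s[k],4).tolist() for k in('time_s','position','tcp_rot','force','opening')})
d=snap('scene')
a=cv2.resize(d['frame'][100:250,220:370],(750,600) and (600,600),interpolation=cv2.INTER_CUBIC); cv2.imwrite('pics/c3.png',a[:,:,::-1])
P=pts(d).reshape(-1,3)
# cutter/collar points
q=P[((P>[.53,-.21,.14])&(P<[.63,-.1,.225])).all(1)]
for z in np.arange(.14,.235,.006):
    w=q[abs(q[:,2]-z)<.003]
    if len(w): print(z.round(3),len(w),w.mean(0).round(4),np.ptp(w[:,0]).round(3))
```

```text
{'time_s': 4.575, 'position': [0.5778, -0.1529, 0.2628], 'tcp_rot': [[0.2972, -0.0015, 0.9548], [-0.9548, 0.0006, 0.2972], [-0.001, -1.0, -0.0012]], 'force': [0.0203, 0.0104, -1.6846], 'opening': 0.3918}
0.17 4 [ 0.5754 -0.1613  0.1713] 0.01
0.176 15 [ 0.5773 -0.1611  0.1777] 0.025
0.182 20 [ 0.5777 -0.1563  0.1811] 0.025
0.188 5 [ 0.5772 -0.1575  0.188 ] 0.006
0.194 4 [ 0.5758 -0.1585  0.1934] 0.006
0.2 10 [ 0.5762 -0.1593  0.2006] 0.013
0.206 5 [ 0.5772 -0.161   0.2059] 0.009
0.212 3 [ 0.5716 -0.167   0.2147] 0.025
0.218 31 [ 0.5772 -0.1651  0.2186] 0.041
0.224 13 [ 0.579  -0.1676  0.2229] 0.035
```

View pics/c3.png

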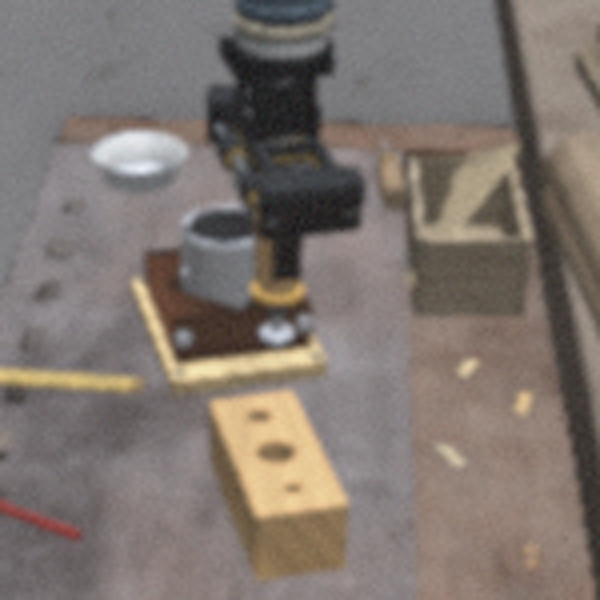

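Picture: the deburrer is lifted cleanly, with collar and cone below the gripper at (278,330) and an empty hole at (275,452). The wrist shows -1.7 N, which is the tool's weight. Next I go above the start point.

play_rows(commands=[[[-0.005,0.016,0],[0,0,0]],[[-0.016,0.05,0],[0,0,0]],[[-0.028,0.088,0],[0,0,0]],[[-0.04,0.126,0],[0,0,0]],[[-0.052,0.164,0],[0,0,0]],[[-0.064,0.202,0],[0,0,0]],[[-0.076,0.239,0],[0,0,0]],[[-0.086,0.271,0],[0,0,0]],[[-0.0922,0.2904,0],[0,0,0]],[[-0.0922,0.2904,0],[0,0,0]]])

```text
time_s: 5.88
position: [0.4844, 0.139, 0.263]
tcp_rot: [[0.3, -0.002, 0.954], [-0.954, 0.0, 0.3], [-0.001, -1.0, -0.002]]
force: [0.1, -0.4, -2.5]
opening: 0.385
```

play_rows(commands=[[[0,0,-0.015],[0,0,0]],[[0,0,-0.03],[0,0,0]],[[0,0,-0.04],[0,0,0]],[[0,0,-0.04],[0,0,0]],[[0,0,-0.04],[0,0,0]]])

```text
time_s: 6.5
position: [0.4866, 0.1371, 0.2239]
tcp_rot: [[0.297, 0.001, 0.955], [-0.955, 0.0, 0.297], [0.0, -1.0, 0.001]]
force: [0.5, -0.9, -2.8]
opening: 0.386
```

Run:
```python
from h import *
s=read_state(); print({k:np.round(s[k],4).tolist() for k in('time_s','position','tcp_rot','force','opening','joint_positions')})
o=[]
for c in('scene','top'):
    d=snap(c); u,v=(255,130) if c=='scene' else (185,150)
    o.append(cv2.resize(d['frame'][v:v+70,u:u+70] if c=='top' else d['frame'][120:190,240:310],(400,400),interpolation=cv2.INTER_CUBIC))
cv2.imwrite('pics/c4.png',np.hstack(o)[:,:,::-1])
```

```text
{'time_s': 6.5, 'position': [0.4866, 0.1371, 0.2239], 'tcp_rot': [[0.297, 0.0007, 0.9549], [-0.9549, 0.0, 0.297], [0.0002, -1.0, 0.0007]], 'force': [0.5299, -0.9401, -2.8209], 'opening': 0.3858, 'joint_positions': [3.0525, 22.9573, 100.5352, -0.002, 56.466, 75.7788]}
```

View pics/c4.png

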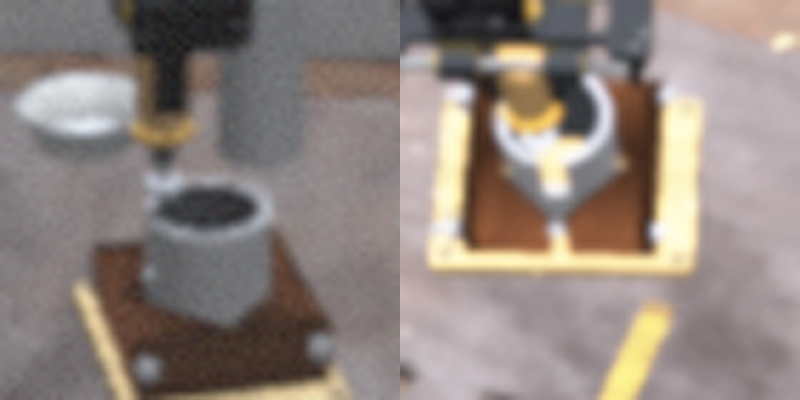

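The slot faces the robot at (555,165) in the right half, and the cutter sits just clockwise of it over the rim. Now I press down gently and work out the arc.

play_rows(commands=[[[0,0,-0.004],[0,0,0]],[[0,0,-0.007],[0,0,0]],[[0,0,-0.009],[0,0,0]],[[0,0,-0.011],[0,0,0]],[[0,0,-0.0125],[0,0,0]],[[0,0,-0.014],[0,0,0]],[[0,0,-0.014],[0,0,0]],[[0,0,-0.014],[0,0,0]]])

```text
time_s: 7.6
position: [0.4868, 0.1373, 0.2098]
tcp_rot: [[0.297, 0.001, 0.955], [-0.955, 0.0, 0.297], [0.0, -1.0, 0.001]]
force: [1.6, -0.2, 0.9]
opening: 0.391
```

Run:
```python
from h import *
s=read_state(); print({k:np.round(s[k],4).tolist() for k in('time_s','position','force','moment')})
c=18+4.5*np.arange(73); a=np.radians(196.9-c); p=29.5*np.c_[np.cos(a),np.sin(a)]
for k in range(0,72,9):
    print(c[k],'->',c[k+9],'[',', '.join('[[%.4f, %.4f, 0], [0, 0, 0]]'%tuple(x/1000) for x in np.round(p[k+1:k+10]-p[k],1)),']')
```

```text
{'time_s': 7.6, 'position': [0.4868, 0.1373, 0.2098], 'force': [1.5661, -0.1716, 0.9236], 'moment': [-0.0337, -0.359, 0.0123]}
18.0 -> 58.5 [ [[0.0001, 0.0023, 0], [0, 0, 0]], [[0.0005, 0.0046, 0], [0, 0, 0]], [[0.0009, 0.0069, 0], [0, 0, 0]], [[0.0016, 0.0091, 0], [0, 0, 0]], [[0.0025, 0.0112, 0], [0, 0, 0]], [[0.0035, 0.0133, 0], [0, 0, 0]], [[0.0046, 0.0153, 0], [0, 0, 0]], [[0.0060, 0.0172, 0], [0, 0, 0]], [[0.0074, 0.0190, 0], [0, 0, 0]] ]
58.5 -> 99.0 [ [[0.0016, 0.0017, 0], [0, 0, 0]], [[0.0033, 0.0032, 0], [0, 0, 0]], [[0.0052, 0.0046, 0], [0, 0, 0]], [[0.0071, 0.0059, 0], [0, 0, 0]], [[0.0092, 0.0070, 0], [0, 0, 0]], [[0.0113, 0.0079, 0], [0, 0, 0]], [[0.0135, 0.0086, 0], [0, 0, 0]], [[0.0157, 0.0092, 0], [0, 0, 0]], [[0.0180, 0.0096, 0], [0, 0, 0]] ]
99.0 -> 139.5 [ [[0.0023, 0.0002, 0], [0, 0, 0]], [[0.0046, 0.0003, 0], [0, 0, 0]], [[0.0069, 0.0001, 0], [0, 0, 0]], [[0.0092, -0.0002, 0], [0, 0, 0]], [[0.0115, -0.0007, 0], [0, 0, 0]], [[0.0137, -0.0013, 0], [0, 0, 0]], [[0.0159, -0.0022, 0], [0, 0, 0]], [[0.0179, -0.0032, 0], [0, 0, 0]], [[0.0199, -0.0044, 0], [0, 0, 0]] ]

[... 984 characters left out ...]
-0.0147, 0], [0, 0, 0]] ]
261.0 -> 301.5 [ [[-0.0021, -0.0009, 0], [0, 0, 0]], [[-0.0043, -0.0017, 0], [0, 0, 0]], [[-0.0066, -0.0023, 0], [0, 0, 0]], [[-0.0088, -0.0027, 0], [0, 0, 0]], [[-0.0111, -0.0029, 0], [0, 0, 0]], [[-0.0135, -0.0030, 0], [0, 0, 0]], [[-0.0158, -0.0028, 0], [0, 0, 0]], [[-0.0181, -0.0025, 0], [0, 0, 0]], [[-0.0203, -0.0020, 0], [0, 0, 0]] ]
301.5 -> 342.0 [ [[-0.0022, 0.0007, 0], [0, 0, 0]], [[-0.0044, 0.0015, 0], [0, 0, 0]], [[-0.0065, 0.0025, 0], [0, 0, 0]], [[-0.0085, 0.0037, 0], [0, 0, 0]], [[-0.0104, 0.0050, 0], [0, 0, 0]], [[-0.0121, 0.0065, 0], [0, 0, 0]], [[-0.0138, 0.0081, 0], [0, 0, 0]], [[-0.0154, 0.0098, 0], [0, 0, 0]], [[-0.0168, 0.0117, 0], [0, 0, 0]] ]
```

Contact is about 2.8 N upward plus a sideways push toward the bore axis, close to mid-spring. Starting the arc.

play_rows(commands=[[[0.0001,0.0023,0],[0,0,0]],[[0.0005,0.0046,0],[0,0,0]],[[0.0009,0.0069,0],[0,0,0]],[[0.0016,0.0091,0],[0,0,0]],[[0.0025,0.0112,0],[0,0,0]],[[0.0035,0.0133,0],[0,0,0]],[[0.0046,0.0153,0],[0,0,0]],[[0.006,0.0172,0],[0,0,0]],[[0.0074,0.019,0],[0,0,0]]])

```text
time_s: 8.72
position: [0.4932, 0.1563, 0.2094]
tcp_rot: [[0.297, -0.001, 0.955], [-0.955, -0.0, 0.297], [-0.0, -1.0, -0.001]]
force: [-0.4, -3.7, 1.2]
opening: 0.39
```

```bash
cat > st.py <<'E'
from h import *
s=read_state(); print({k:np.round(s[k],4).tolist() for k in('time_s','position','force','moment','opening')})
E
python3 st.py
```

```text
{'time_s': 8.725, 'position': [0.4932, 0.1563, 0.2094], 'force': [-0.3673, -3.6683, 1.2467], 'moment': [-0.9366, -0.2172, 0.0537], 'opening': 0.3897}
```

play_rows(commands=[[[0.0016,0.0017,0],[0,0,0]],[[0.0033,0.0032,0],[0,0,0]],[[0.0052,0.0046,0],[0,0,0]],[[0.0071,0.0059,0],[0,0,0]],[[0.0092,0.007,0],[0,0,0]],[[0.0113,0.0079,0],[0,0,0]],[[0.0135,0.0086,0],[0,0,0]],[[0.0157,0.0092,0],[0,0,0]],[[0.018,0.0096,0],[0,0,0]]])

```text
time_s: 9.85
position: [0.5114, 0.1659, 0.2094]
tcp_rot: [[0.297, -0.001, 0.955], [-0.955, 0.0, 0.297], [-0.0, -1.0, -0.001]]
force: [-1.7, -2.5, 0.7]
opening: 0.389
```

play_rows(commands=[[[0.0023,0.0002,0],[0,0,0]],[[0.0046,0.0003,0],[0,0,0]],[[0.0069,0.0001,0],[0,0,0]],[[0.0092,-0.0002,0],[0,0,0]],[[0.0115,-0.0007,0],[0,0,0]],[[0.0137,-0.0013,0],[0,0,0]],[[0.0159,-0.0022,0],[0,0,0]],[[0.0179,-0.0032,0],[0,0,0]],[[0.0199,-0.0044,0],[0,0,0]]])

```text
time_s: 10.98
position: [0.5314, 0.1615, 0.2095]
tcp_rot: [[0.297, -0.001, 0.955], [-0.955, 0.0, 0.297], [-0.001, -1.0, -0.001]]
force: [-3.9, -0.8, 1.8]
opening: 0.391
```

```bash
python3 st.py
```

```text
{'time_s': 10.975, 'position': [0.5314, 0.1615, 0.2095], 'force': [-3.9093, -0.8422, 1.77], 'moment': [-0.2936, 0.8219, -0.0121], 'opening': 0.3906}
```

play_rows(commands=[[[0.0019,-0.0013,0],[0,0,0]],[[0.0037,-0.0028,0],[0,0,0]],[[0.0054,-0.0044,0],[0,0,0]],[[0.0069,-0.0061,0],[0,0,0]],[[0.0083,-0.008,0],[0,0,0]],[[0.0096,-0.0099,0],[0,0,0]],[[0.0106,-0.012,0],[0,0,0]],[[0.0116,-0.0141,0],[0,0,0]],[[0.0123,-0.0163,0],[0,0,0]]])

```text
time_s: 12.1
position: [0.5439, 0.1453, 0.2096]
tcp_rot: [[0.297, 0.0, 0.955], [-0.955, 0.001, 0.297], [-0.001, -1.0, 0.0]]
force: [-4.0, 1.2, 1.0]
opening: 0.39
```

Run:
```python
from h import *
s=read_state(); print({k:np.round(s[k],4).tolist() for k in('time_s','position','force','moment','opening')})
o=[cv2.resize(capture('scene')['frame'][120:190,240:310],(500,500),interpolation=cv2.INTER_CUBIC)]
cv2.imwrite('pics/c5.png',np.hstack(o)[:,:,::-1])
```

```text
{'time_s': 12.1, 'position': [0.5439, 0.1453, 0.2096], 'force': [-3.9829, 1.2474, 1.0295], 'moment': [0.3921, 0.8601, 0.053], 'opening': 0.3904}
```

View pics/c5.png

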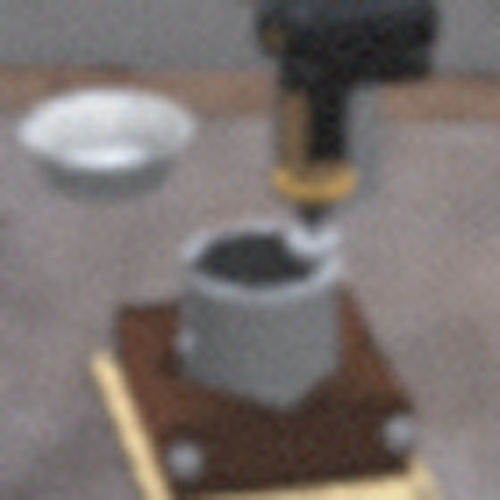

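The cone sits on the far inner rim at (315,240) with the tool upright. Continuing.

play_rows(commands=[[[0.0006,-0.0022,0],[0,0,0]],[[0.001,-0.0045,0],[0,0,0]],[[0.0012,-0.0068,0],[0,0,0]],[[0.0013,-0.0091,0],[0,0,0]],[[0.0011,-0.0115,0],[0,0,0]],[[0.0008,-0.0137,0],[0,0,0]],[[0.0003,-0.016,0],[0,0,0]],[[-0.0004,-0.0182,0],[0,0,0]],[[-0.0012,-0.0204,0],[0,0,0]]])

```text
time_s: 13.28
position: [0.543, 0.1247, 0.2097]
tcp_rot: [[0.297, 0.001, 0.955], [-0.955, 0.0, 0.297], [-0.0, -1.0, 0.001]]
force: [-2.4, 5.1, 1.3]
opening: 0.387
```

play_rows(commands=[[[-0.001,-0.0021,0],[0,0,0]],[[-0.0022,-0.0041,0],[0,0,0]],[[-0.0035,-0.006,0],[0,0,0]],[[-0.005,-0.0078,0],[0,0,0]],[[-0.0066,-0.0094,0],[0,0,0]],[[-0.0083,-0.011,0],[0,0,0]],[[-0.0102,-0.0124,0],[0,0,0]],[[-0.0121,-0.0136,0],[0,0,0]],[[-0.0141,-0.0147,0],[0,0,0]]])

```text
time_s: 14.4
position: [0.529, 0.1099, 0.2097]
tcp_rot: [[0.297, 0.001, 0.955], [-0.955, -0.0, 0.297], [0.0, -1.0, 0.001]]
force: [1.2, 3.9, 1.7]
opening: 0.387
```

```bash
python3 st.py
```

```text
{'time_s': 14.4, 'position': [0.529, 0.1099, 0.2097], 'force': [1.1999, 3.9457, 1.6879], 'moment': [1.0524, -0.1645, 0.0117], 'opening': 0.3873}
```

play_rows(commands=[[[-0.0021,-0.0009,0],[0,0,0]],[[-0.0043,-0.0017,0],[0,0,0]],[[-0.0066,-0.0023,0],[0,0,0]],[[-0.0088,-0.0027,0],[0,0,0]],[[-0.0111,-0.0029,0],[0,0,0]],[[-0.0135,-0.003,0],[0,0,0]],[[-0.0158,-0.0028,0],[0,0,0]],[[-0.0181,-0.0025,0],[0,0,0]],[[-0.0203,-0.002,0],[0,0,0]]])

```text
time_s: 15.52
position: [0.5084, 0.1079, 0.2096]
tcp_rot: [[0.297, 0.001, 0.955], [-0.955, -0.0, 0.297], [0.001, -1.0, 0.001]]
force: [3.0, 2.9, 1.5]
opening: 0.389
```

play_rows(commands=[[[-0.0022,0.0007,0],[0,0,0]],[[-0.0044,0.0015,0],[0,0,0]],[[-0.0065,0.0025,0],[0,0,0]],[[-0.0085,0.0037,0],[0,0,0]],[[-0.0104,0.005,0],[0,0,0]],[[-0.0121,0.0065,0],[0,0,0]],[[-0.0138,0.0081,0],[0,0,0]],[[-0.0154,0.0098,0],[0,0,0]],[[-0.0168,0.0117,0],[0,0,0]],[[-0.0168,0.0117,0],[0,0,0]]])

```text
time_s: 16.77
position: [0.4911, 0.1201, 0.2095]
tcp_rot: [[0.297, -0.001, 0.955], [-0.955, 0.0, 0.297], [-0.001, -1.0, -0.0]]
force: [2.7, 0.7, 2.0]
opening: 0.391
```

```bash
python3 st.py
python3 - <<'E'
from h import *
o=[cv2.resize(capture(c)['frame'][v:v+70,u:u+70],(400,400),interpolation=cv2.INTER_CUBIC) for c,u,v in(('scene',240,120),('top',185,150))]
cv2.imwrite('pics/c6.png',np.hstack(o)[:,:,::-1])
E
```

```text
{'time_s': 16.775, 'position': [0.4911, 0.1201, 0.2095], 'force': [2.7246, 0.7299, 1.9839], 'moment': [0.2968, -0.7981, 0.0014], 'opening': 0.3907}
```

View pics/c6.png

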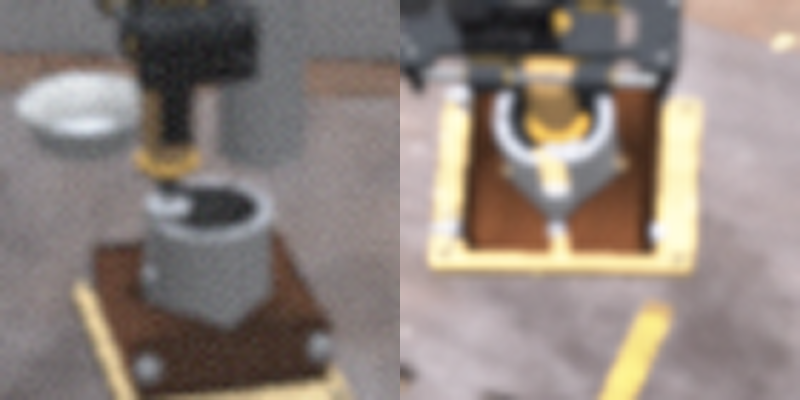

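The arc has ended just short of the slot, with the cutter still pressed at the end. Now I lift and go back over the block.

play_rows(commands=[[[0,0,0.008],[0,0,0]],[[0,0,0.025],[0,0,0]],[[0,0,0.045],[0,0,0]],[[0,0,0.054],[0,0,0]],[[0,0,0.054],[0,0,0]]])

```text
time_s: 17.5
position: [0.4903, 0.1196, 0.2634]
tcp_rot: [[0.297, -0.002, 0.955], [-0.955, -0.0, 0.297], [-0.0, -1.0, -0.002]]
force: [-0.6, -0.7, -2.5]
opening: 0.389
```

play_rows(commands=[[[0.005,-0.016,0],[0,0,0]],[[0.016,-0.05,0],[0,0,0]],[[0.028,-0.088,0],[0,0,0]],[[0.04,-0.126,0],[0,0,0]],[[0.052,-0.163,0],[0,0,0]],[[0.064,-0.2,0],[0,0,0]],[[0.074,-0.232,0],[0,0,0]],[[0.082,-0.257,0],[0,0,0]],[[0.087,-0.2729,0],[0,0,0]],[[0.087,-0.2729,0],[0,0,0]]])

```text
time_s: 18.75
position: [0.5785, -0.1541, 0.2631]
tcp_rot: [[0.296, -0.001, 0.955], [-0.955, 0.0, 0.296], [-0.001, -1.0, -0.0]]
force: [0.2, 0.1, -1.3]
opening: 0.388
```

play_rows(commands=[[[0,0,-0.015],[0,0,0]],[[0,0,-0.035],[0,0,0]],[[0,0,-0.055],[0,0,0]],[[0,0,-0.07],[0,0,0]],[[0,0,-0.08],[0,0,0]],[[0,0,-0.08],[0,0,0]],[[0,0,-0.08],[0,0,0]]])

```text
time_s: 19.62
position: [0.5789, -0.1533, 0.1841]
tcp_rot: [[0.297, 0.001, 0.955], [-0.955, -0.001, 0.297], [0.001, -1.0, 0.001]]
force: [-0.9, -0.8, -2.0]
opening: 0.389
```

```bash
python3 st.py
python3 - <<'E'
from h import *
o=cv2.resize(capture('scene')['frame'][140:250,240:350],(550,550),interpolation=cv2.INTER_CUBIC)
cv2.imwrite('pics/c7.png',o[:,:,::-1])
E
```

```text
{'time_s': 19.625, 'position': [0.5789, -0.1533, 0.1841], 'force': [-0.8591, -0.8193, -1.9875], 'moment': [0.0007, 0.0006, 0.0445], 'opening': 0.3888}
```

View pics/c7.png

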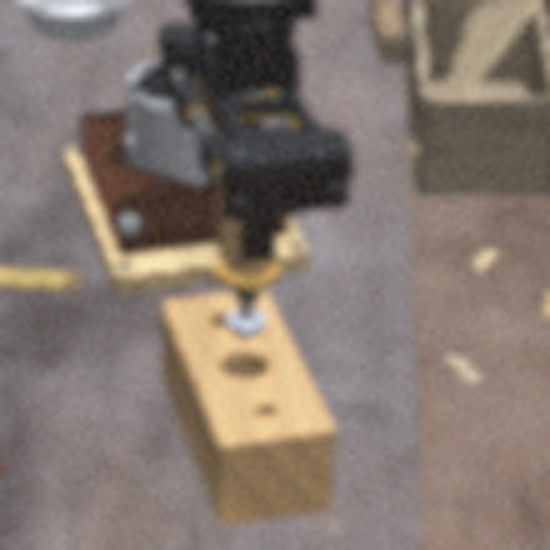

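The cone (245,322) is right above the hole (245,365). I lower it.

play_rows(commands=[[[0,0,-0.01],[0,0,0]],[[0,0,-0.02],[0,0,0]],[[0,0,-0.03],[0,0,0]],[[0,0,-0.04],[0,0,0]],[[0,0,-0.05],[0,0,0]],[[0,0,-0.06],[0,0,0]],[[0,0,-0.066],[0,0,0]],[[0,0,-0.069],[0,0,0]],[[0,0,-0.069],[0,0,0]],[[0,0,-0.069],[0,0,0]]])

```text
time_s: 20.92
position: [0.5787, -0.1533, 0.1149]
tcp_rot: [[0.297, 0.001, 0.955], [-0.955, -0.0, 0.297], [0.001, -1.0, 0.001]]
force: [0.2, -0.3, -1.5]
opening: 0.385
```

play_rows(commands=[[[0,0,-0.0005],[0,0,0]],[[0,0,-0.001],[0,0,0]],[[0,0,-0.001],[0,0,0]]])

```text
time_s: 21.3
position: [0.5784, -0.1532, 0.1136]
tcp_rot: [[0.297, 0.0, 0.955], [-0.955, 0.0, 0.297], [0.0, -1.0, 0.0]]
force: [1.0, 0.4, -2.4]
opening: 0.392
```

play_rows(commands=[[[0,0,-0.0005],[0,0,0]],[[0,0,-0.0005],[0,0,0]],[[0,0,-0.0005],[0,0,0]]])

```text
time_s: 21.68
position: [0.5785, -0.1532, 0.1135]
tcp_rot: [[0.297, 0.0, 0.955], [-0.955, -0.0, 0.297], [0.0, -1.0, 0.0]]
force: [-0.6, 0.4, 4.2]
opening: 0.387
```

play_rows(commands=[[[0,0,-0.0003],[0,0,0]],[[0,0,-0.0003],[0,0,0]],[[0,0,-0.0003],[0,0,0]]])

```text
time_s: 22.05
position: [0.5785, -0.1532, 0.1135]
tcp_rot: [[0.297, 0.0, 0.955], [-0.955, -0.0, 0.297], [0.0, -1.0, 0.0]]
force: [-1.7, 1.3, 5.6]
opening: 0.388
```

The collar is on the block. I open the gripper and back off straight up.

play_rows(commands=[[[0,0,0],[0,0,0]],[[0,0,0],[0,0,0]],[[0,0,0],[0,0,0]],[[0,0,0],[0,0,0]],[[0,0,0],[0,0,0]],[[0,0,0],[0,0,0]]], gripper=0.087)

```text
time_s: 22.8
position: [0.5785, -0.1531, 0.1127]
tcp_rot: [[0.297, 0.0, 0.955], [-0.955, 0.0, 0.297], [-0.0, -1.0, 0.0]]
force: [0.6, -0.0, 0.5]
opening: 0.961
```

play_rows(commands=[[[0,0,0],[0,0,0]],[[0,0,0.015],[0,0,0]],[[0,0,0.04],[0,0,0]],[[0,0,0.07],[0,0,0]],[[0,0,0.1],[0,0,0]],[[0,0,0.13],[0,0,0]],[[0,0,0.15],[0,0,0]],[[0,0,0.15],[0,0,0]]])

```text
time_s: 23.8
position: [0.5796, -0.1536, 0.2656]
tcp_rot: [[0.297, 0.005, 0.955], [-0.955, -0.002, 0.297], [0.004, -1.0, 0.004]]
force: [-0.5, -0.6, -0.3]
opening: 1.0
```

```bash
python3 st.py
python3 - <<'E'
from h import *
d=snap('scene'); P=pts(d).reshape(-1,3)
h=P[((P>[.54,-.2,.08])&(P<[.62,-.11,.17])).all(1)]; print(fitc(h[:,:2],(.58,-.15),.0175),h[:,2].max())
for a,b in((.08,.1),(.115,.135)):
    w=h[(h[:,2]>a)&(h[:,2]<b)]; print(a,fitc(w[:,:2],(.58,-.15),.0175))
o=cv2.resize(d['frame'][110:270,200:360],(560,560),interpolation=cv2.INTER_CUBIC)
cv2.imwrite('pics/c8.png',o[:,:,::-1])
E
```

```text
{'time_s': 23.8, 'position': [0.5796, -0.1536, 0.2656], 'force': [-0.4987, -0.613, -0.3307], 'moment': [0.0678, -0.0073, 0.0483], 'opening': 1.0004}
(array([ 0.5778, -0.1532]), np.float64(0.0039)) 0.1409343257807275
0.08 (array([ 0.5781, -0.1535]), np.float64(0.0025))
0.115 (array([ 0.5774, -0.1534]), np.float64(0.002))
```

View pics/c8.png

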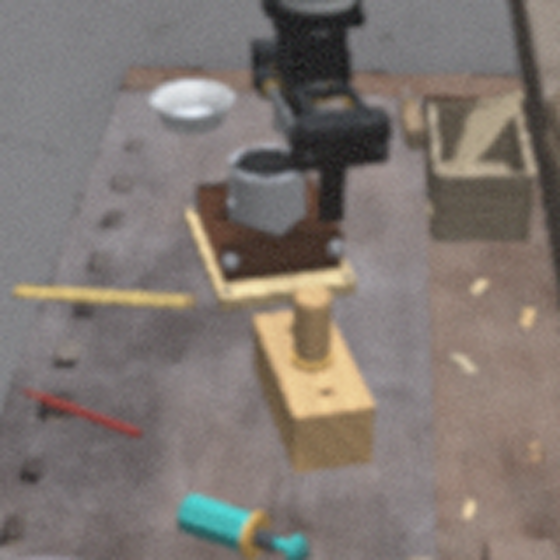

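The deburrer stands upright again, fully down with its collar on the block at (312,358). Its top is at 0.141 m as before, and nothing else has moved.

```bash
python3 -c "
from rig import *
print(hand_in())"
```

```text
the job is handed in; nothing more can be done
None
```

I ran the deburrer clockwise round the inner edge of the slotted tube, stood it back in its hole and handed the job in at about 24 s of the allowed 64 s.

- **Deburring:** the cutter went in one pass from about 18° to about 342° clockwise of the slot, with the tool upright. Force readings taken every 40° or so showed about 2.5–4 N of spring push each time. I read force only at those points, so contact between them is inferred from the smooth path, not measured. The readings rose slightly towards the end.
- **Putting back:** the first descent stopped just short of the block. I lowered it another 0.5 mm or so until the collar touched (4–6 N upward), then let go and backed off.
- **Last checks:** the deburrer stands upright with its top at 0.141 m, the same as at the start. The hand is clear of it. In the last picture the tube, dish and turquoise look-alike looked unmoved; the mallet and inner tube were out of view or hidden, but the arm never went near them at bench height. No check failed.

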